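# Clamp the slide-shutter unit and hold its shutter half open

### The arm

A 6-joint arm with a two-finger parallel gripper is mounted at the origin on a cart in front of the work surface, level with it; the furniture and walls round the work are solid. World frame = base frame: x ahead of the robot, y to its left, z up, the work surface at z = 0. Lengths are in m, angles in rad, forces in N, time in s.
With the tool pointing down it reaches from about 0.25 to 0.775 m from the base axis. Payload 4 kg.
Tool frame: the origin (TCP) lies midway between the tips of the shut fingers; the grasp point (between the pads) lies 19 mm behind it; z points along the fingers, y is the line along which they close (so a half turn about z gives the same grasp; the last joint's range is limited). The gripper opens to 94 mm and grips with 3 to 60 N. Pads are 16 mm wide; open, the fingers measure 119 mm over their backs; the gripper's body (75 mm by 177 mm) begins 78 mm behind the grasp point.
Start: joints at [-1.296, 0.087, 1.371, -0, 1.684, -0.103], TCP at [0.203, -0.511, 0.18] pointing down, gripper open.
Joint ranges: [-3.1, 3.1], [-0.76, 2.03], [0.27, 2.55], [-1.08, 4.22], [0.17, 2.65], [-2.57, 2.57]. Speed limits (rad/s): [2.79, 2.79, 3.14, 3.14, 3.14, 3.14].

### API

Orientations are given as [roll, pitch, yaw] about the fixed x, y, z axes, in that order (R = Rz(yaw) Ry(pitch) Rx(roll)).
In Python, from bench import robot gives the robot as it stands.
- The arm moves only by the tool servo_tool, never from a script. Its argument "moves" is a list of rows, each a list of 5 numbers: the shift along the tool's x, y, z in units of 25 mm (1.0 is 25 mm), then the turn about the tool's z in units of 6 degrees (1.0 is 6 degrees), then the closure, from 0 (fully open) to 1 (shut). In form: [[dx, dy, dz, yaw, gripper], ...]. A call has 1 to 10 rows; each row is the pose to reach, as a shift and turn from the pose commanded when the call began, along the tool's axes at that moment; what a row does not reach only later rows make up. A row lasts 1/12 s, in which the tool goes at most 41.7 mm and 7.16 degrees, less where a joint would pass 70% of its speed; a pose out of reach is approached as far as the arm can. A call with a gripper value outside its range is refused whole. The fingers move at their own pace and stop on an object; the grip force is fixed at half the most. Time passes only in rows, so rows that repeat a pose let the fingers close. It gives the time, the measured TCP pose, the force, the opening and the grip force at its end, in the units of the state.
- robot.get_obs(): the state, without advancing time (a new reading comes with each control period).
- robot.snapshot(name): name is "side" or "top" or "wrist"; returns a dict with "image" (480x640x3 uint8, blue, green, red), "fx", "fy", "cx", "cy" (pixels), "eye" and "orientation" of the camera in the world; the wrist camera has in their place "T_tool_cam" (4x4, takes a point from camera to tool coordinates, whose origin is the TCP and whose axes are the flange's). Camera axes: x right, y down, z forward; pixel columns grow to the right and rows downward; lengths in m; the calibration is good to about 2 mm. A picture is of the moment at which its call begins: read the wrist's pose just before it. There is no depth.
- robot.close_job(): hands the job in; it is judged then, once.
The state is a dict: "time": time; "joint_positions": joint angles; "qvel": joint speeds; "joint_torque": joint torques, N m; "tool_pos": TCP position; "ee_rot": TCP orientation; "wrist_force": force on the tool from outside, world axes, zero at the start; "wrist_torque": the same for the moment, N m; "width": finger opening in m; "finger_force": force on a finger pad.
Only numpy, scipy, OpenCV 4.12 (cv2) and the standard library are available. Lean on these libraries where they do the work, as an engineer would, in place of code of your own. Each camera call takes 0.05 s, during which the arm holds its last target. There are 200 camera calls.

### The job

The slide-shutter unit lies loose in the screw-clamp fixture: crank the clamp clockwise (seen from above) until the crank comes up against its stop, so that the pad holds the unit down tight. Then slide the unit's sprung shutter away from the clamp to half open, without running it on to the fully open end, and finish holding it there, still, against its spring, with the unit still clamped: do not let go at the end. Leave the pliers, tweezers, block, matchbox, tin and bowl around it where they are.

Things in the scene. Friction and masses are not known exactly. Their poses are not given: they have to be found in the camera images.
- fixture: Screw-clamp fixture, fixed. Steel base plate x -50..80, y -140..140, z 0..12 mm; origin on the table under the unit's nest. +y runs along the unit to the clamp end, +x to the rear. Grey column (x 51..77, y 58..122 mm) with an arm (x -27..77 mm, top z 110 mm) over the unit; screw at x 0, y 90 mm. Guide strips, top z 21 mm, run beside the unit at x -44..-33 and 33..44 mm.
- screw_axis (a point): Point on the vertical axis about which the crank turns, at the half height of the crank's knob (143 mm above the table when read in z). The crank arm is 14 mm wide, its top is at z 123 mm, its hub (22 mm across) ends at z 125 mm; the crank keeps its height as it turns.
- crank_knob (a point): Middle of the crank's upright black knob: 18 mm across, 43 mm high (z 123.5 to 166.5 mm), 40 mm from the screw axis, free to spin on its own pin, so the gripper can hold it with a constant orientation and follow the circle.
- crank (a joint): Crank angle, rad, growing clockwise seen from above (clamping). 0 = clamp open, knob on the fixture's -x side of the screw. Starts at 0 to 3.5. The pad goes down 8 mm a turn, meets the unit at about 9.4 rad; the crank meets its solid stop at 12.96 rad (pad force then about 26 N). Turning takes about 2 N at the knob; it stays where it is left.
- clamp_pad: Sprung rubber-faced pad 38x38 mm below the jaw under the arm; origin at the middle of its underside. It is carried by a spring (8 N as it touches, 4 N more for each further mm that the jaw goes down).
- shutter_unit: Loose aluminium unit, 60 (x) x 260 (y) x 30 mm, 0.5 kg, on the base plate (underside z 12 mm) between the guide strips; origin at the middle of its underside. Its +y half is a solid spring housing under the clamp; its -y half has a window (36x48 mm, y -48 to 0 mm) over a white diffuser, shut by a brass blade between two rails with scale marks, the long mark at half travel (y -24 mm).
- shutter_lug (a point): Middle of the top of the shutter's lug, an upright dark steel block 30 (unit x) x 14 (unit y) x 37 mm, whose top is 63 mm above the unit's underside (75 mm above the table); the rails beside it end 30 mm above the unit's underside. Shut, the lug's middle is at unit y -60 mm; it slides towards the unit's -y (away from the clamp).
- shutter (a joint): How far the shutter is open, in m: 0 = shut, 0.048 = fully open, 0.024 = half open (the blade's edge is at the long marks). A spring pulls it shut with 3 N at 0, rising by 2.5 N for each 10 mm (9 N at half); let go, it shuts itself. An unclamped unit slides along before the shutter opens far.
- pliers_1: Bystander: red-handled pliers 50x149x12 mm, lying in front of the fixture; origin at the middle of its underside. To be left alone.
- tweezers: Bystander: steel tweezers 13x135x7 mm, lying behind the fixture; origin at the middle of its underside. To be left alone.
- steel_block: Bystander: steel bench block 64x64x20 mm, beside the right end of the fixture; origin at the middle of its underside. To be left alone.
- matchbox_1: Bystander: matchbox 54x37x16 mm, behind the fixture; origin at the middle of its underside. To be left alone.
- flux_tin: Bystander: round tin, 63 mm across, 24 mm high, to the left of the fixture; origin at the middle of its underside. To be left alone.
- glass_bowl: Bystander: glass bowl, 69 mm across, 36 mm high, standing to the left of the fixture; origin at the middle of its underside. To be left alone.

How it is judged:
By the outcome, as a careful person would: the job done as asked, in the order asked, and still so for the second after the job is handed in, while the arm keeps its last pose, push and grip.
It also fails if it takes over 58 s, if anything falls off the work surface, if the arm or the gripper's body presses on something with over 40 N, if the wrist force passes 120 N, or if a joint passes its speed limit or range.

## Working session

There is one attempt and no reset: what is moved stays moved. The work goes in short steps, Python scripts to look and compute and a tool call to move; the robot and the scene stay as the last step left them, time stands still between calls to the robot, and variables do not carry over. Pictures are saved under pics/ and viewed, at most 10 in all, crops included, and the job is handed in when it is done.

Besides the shell and the picture viewer there is one more tool, called after "Request:" as name([rows], argument=value, ...), one row to a line, values as JSON. servo_tool: Moves the arm, as the interface text tells. Its arguments: {"type":"object","properties":{"moves":{"type":"array"}},"required":["moves"]}

```bash
mkdir -p pics; ls; cat > h.py <<'E'
import numpy as np, cv2
from bench import robot
def R(s):
    o=np.array(s["orientation"],float)
    if o.shape==(3,3): return o
    from scipy.spatial.transform import Rotation as Ro
    return Ro.from_euler('xyz',o).as_matrix() if o.size==3 else Ro.from_quat(o).as_matrix()
def ray(s,u,v):
    d=R(s)@np.array([(u-s["cx"])/s["fx"],(v-s["cy"])/s["fy"],1.]); return np.array(s["eye"]),d
def onz(s,u,v,z):
    e,d=ray(s,u,v); return e+d*(z-e[2])/d[2]
def proj(s,p):
    c=R(s).T@(np.array(p)-s["eye"]); return np.array([s["fx"]*c[0]/c[2]+s["cx"],s["fy"]*c[1]/c[2]+s["cy"]])
E
python3 - <<'E'
from h import *
for n in("top","side"):
    s=robot.snapshot(n); cv2.imwrite(f"pics/{n}0.png",s["image"]); print(n,{k:v for k,v in s.items() if k!="image"})
print(robot.get_obs())
E
```

```text
pics
top {'fx': 503.44444986372577, 'fy': 503.44444986372577, 'cx': 318.9524023962793, 'cy': 241.41878739399615, 'eye': array([0.37876086, 0.17488302, 1.15009445]), 'orientation': array([-2.96508223,  0.03380933, -1.55467321])}
side {'fx': 577.5108235849409, 'fy': 577.5108235849409, 'cx': 319.65278933337316, 'cy': 233.2327459503294, 'eye': array([-0.01900097,  0.3796444 ,  0.77666867]), 'orientation': array([-2.40977748,  0.00496521, -1.90309131])}
{'time': 0.1, 'joint_positions': array([-1.29611950e+00,  8.78630499e-02,  1.37204313e+00, -2.73204044e-05,
        1.68361773e+00, -1.03062481e-01]), 'qvel': array([-0.00254072, -0.00053937, -0.00373442, -0.00017936,  0.00194658,
        0.00068567]), 'joint_torque': array([ 2.09942751e-03, -3.41251695e+01, -3.03301334e+01,  7.20406906e-02,
        3.03987076e-02, -9.32056923e-05]), 'tool_pos': array([ 0.20271177, -0.51071006,  0.17916157]), 'ee_rot': array([-3.13966885e+00, -1.71679734e-04,  3.77736089e-01]), 'wrist_force': array([-0.49239213,  0.42726142,  0.13488631]), 'wrist_torque': array([ 0.02291559, -0.00818032,  0.00689457]), 'finger_force': 0.0, 'width': 0.09401599781542846}
```

View pics/top0.png

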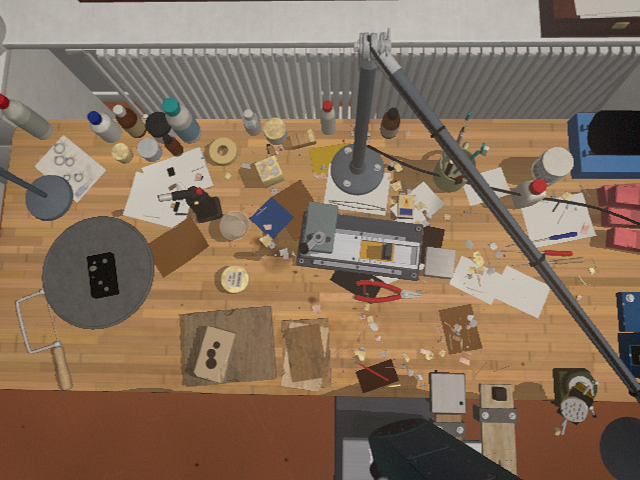

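View pics/side0.png

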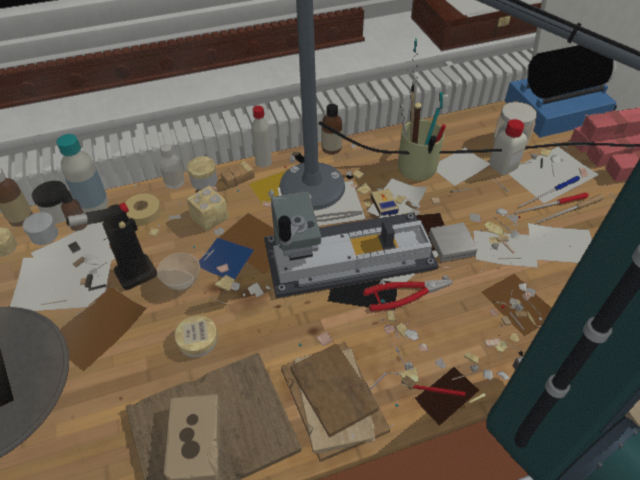

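The top view shows the fixture at about (300–425, 205–280), with the clamp at its left end and the lug near (388,250). In the side view the knob is at about (285,228) and the lug at (388,232). A lamp post stands behind the fixture. I'll enlarge both views.

```bash
python3 - <<'E'
from h import *
a=cv2.imread("pics/top0.png")[195:295,285:445]; b=cv2.imread("pics/side0.png")[175:300,255:455]
a=cv2.resize(a,(480,300),interpolation=cv2.INTER_CUBIC); b=cv2.resize(b,(480,300),interpolation=cv2.INTER_CUBIC)
cv2.imwrite("pics/c0.png",np.vstack([a,b]))
E
```

```text
(no output)
```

View pics/c0.png

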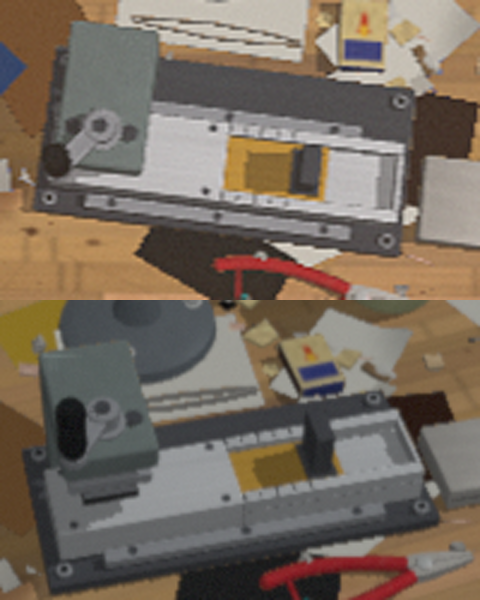

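Enlarged views: in the top view the hub is at about crop (100,126), the knob's top end at (56,160), and the base bolts at (62,57), (400,100), (48,198) and (387,240). In the side view the knob spans (72,402)–(70,460) and the lug top is near (318,415). The lug is shut.

```bash
cat >> h.py <<'E'
def tri(s1,p1,s2,p2):
    A=[];b=[]
    e1,d1=ray(s1,*p1); e2,d2=ray(s2,*p2)
    t=np.linalg.lstsq(np.c_[d1,-d2],e2-e1,rcond=None)[0]
    a,c=e1+d1*t[0],e2+d2*t[1]; return (a+c)/2,np.linalg.norm(a-c)
E
python3 - <<'E'
from h import *
np.set_printoptions(precision=4,suppress=True)
t=robot.snapshot("top"); s=robot.snapshot("side")
T=lambda u,v:(285+u/3-.33,195+v/3-.33); S=lambda u,v:(255+u/2.4-.3,175+(v-300)/2.4-.3)
b=[onz(t,*T(*p),.012) for p in [(62,57),(400,100),(48,198),(387,240)]]
bs=[onz(s,*S(*p),.012) for p in [(39,453),(373,397),(64,570),(427,517)]]
for B in(b,bs):
    B=np.array(B); ax=(B[0]+B[2]-B[1]-B[3]); yaw=np.arctan2(-ax[0],ax[1]); print(B, B.mean(0), np.degrees(yaw), np.linalg.norm(ax)/2, np.linalg.norm(B[0]-B[2]))
    c,si=np.cos(yaw),np.sin(yaw); F=np.array([[c,-si],[si,c]]); o=B.mean(0)[:2]-F@[.015,0]
    print("origin",o,"screw",o+F@[0,.09],"lug",o+F@[0,-.06])
print("hub top",onz(t,*T(100,126),.125),onz(s,*S(103,415),.125))
print("knobtop",onz(t,*T(56,161),.1665),onz(s,*S(72,404),.1665))
print("lug",onz(t,*T(310,165),.075))
def cent(img,lo,hi,x0,x1,y0,y1):
    h=cv2.cvtColor(img,cv2.COLOR_BGR2GRAY)[y0:y1,x0:x1]; 
    m=(h<lo).astype(np.uint8); n,l,st,c=cv2.connectedComponentsWithStats(m); 
    for i in range(1,n):
        if st[i,4]>15: print(st[i]+np.array([x0,y0,0,0,0]),c[i]+[x0,y0])
print("dark top");cent(t["image"],60,0,285,445,195,295)
print("dark side");cent(s["image"],60,0,255,455,175,300)
E
```

```text
[[ 0.6464  0.2493  0.012 ]
 [ 0.6148 -0.0101  0.012 ]
 [ 0.5361  0.2577  0.012 ]
 [ 0.5072  0.0016  0.012 ]] [0.5761 0.1246 0.012 ] -6.698095925308854 0.25956325436504696 0.11055349100053669
origin [0.5612 0.1264] screw [0.5717 0.2158] lug [0.5542 0.0668]
[[ 0.6482  0.2444  0.012 ]
 [ 0.6189 -0.0116  0.012 ]
 [ 0.5396  0.2574  0.012 ]
 [ 0.4997  0.0023  0.012 ]] [0.5766 0.1231 0.012 ] -7.717428551270286 0.25788734493268944 0.10934947730395257
origin [0.5617 0.1252] screw [0.5738 0.2143] lug [0.5537 0.0657]
hub top [0.5711 0.2146 0.125 ] [0.5674 0.2167 0.125 ]
knobtop [0.5395 0.2417 0.1665] [0.545  0.242  0.1665]
lug [0.5535 0.0652 0.075 ]
dark top
[421 226  23  37 423] [431.2459 238.6525]
[299 243   9  11  86] [302.7674 248.    ]
[383 245   7  14  34] [384.9412 253.2647]
[330 270  53  25 576] [351.1094 280.4479]
[366 285  15  10 116] [372.0345 289.2931]
dark side
[302 175   6   8  38] [304.4211 178.0789]
[346 175   7   4  18] [349.     176.5556]
[371 195   9  18  26] [374.3077 202.6923]
[381 202  14   5  39] [387.4359 204.2051]
[382 210  16   5  49] [389.898  212.1224]
[273 211  18  31 353] [282.8017 227.7479]
[414 213  30  27 319] [430.0219 220.9467]
[405 215   5   6  16] [406.375  217.6875]
[379 218  15  31 295] [385.8203 235.1254]
[ 264  231  174   69 2415] [344.8803 282.1478]
[290 255  22   5  45] [299.8667 256.9556]
```

```bash
python3 - <<'E'
from h import *
np.set_printoptions(precision=3,suppress=True)
t=robot.snapshot("top"); s=robot.snapshot("side")
b=onz(t,357,166,.02); bs=onz(s,312,185,.02); print("pole base",b,bs)
e,d=ray(t,372,45); k=(b[0]-e[0])/d[0]; print("elbow",e+d*k)
e1,d1=ray(t,430,105); e2,d2=ray(t,620,360); n=np.cross(d1,d2)
for p in[(490,3),(540,17),(620,36)]:
    e3,d3=ray(s,*p); print("boom",e3+d3*(n@(e1-e3))/(n@d3))
for p in[(0,0,0),(.2,-.51,.2),(.5425,.2418,.1665),(.5717,.215,.125),(.5535,.066,.075)]: print(p,proj(t,p),proj(s,p))
E
```

```text
pole base [0.76 0.13 0.02] [0.746 0.135 0.02 ]
elbow [0.76  0.131 0.526]
boom [ 0.584 -0.057  0.423]
boom [ 0.528 -0.094  0.425]
boom [ 0.447 -0.144  0.433]
(0, 0, 0) [417.616 515.463] [626.389 587.959]
(0.2, -0.51, 0.2) [727.788 441.655] [907.79  243.025]
(0.5425, 0.2418, 0.1665) [303.336 246.843] [285.344 219.161]
(0.5717, 0.215, 0.125) [317.829 236.386] [297.804 220.441]
(0.5535, 0.066, 0.075) [387.644 249.653] [388.359 227.019]
```

```bash
python3 - <<'E'
from h import *
w=robot.snapshot("wrist"); print(w["T_tool_cam"].round(3).tolist(),w["fx"],w["cx"],w["cy"])
t=cv2.imread("pics/top0.png"); s=cv2.imread("pics/side0.png")
a=cv2.resize(s[0:150,440:640],(400,300),interpolation=cv2.INTER_CUBIC); b=cv2.resize(w["image"],(400,300))
c=t[20:320,340:640]; c=cv2.resize(c,(300,300)); d=cv2.resize(s[180:480,440:640],(200,300))
cv2.imwrite("pics/c1.png",np.vstack([np.hstack([a,b]),np.hstack([c,d,np.zeros((300,300,3),np.uint8)])]))
E
```

```text
[[0.001, -0.966, -0.258, 0.075], [1.0, 0.001, 0.001, -0.001], [-0.001, -0.258, 0.966, -0.205], [0.0, 0.0, 0.0, 1.0]] 426.0922464430255 325.33796298581444 242.64682503293673
```

View pics/c1.png

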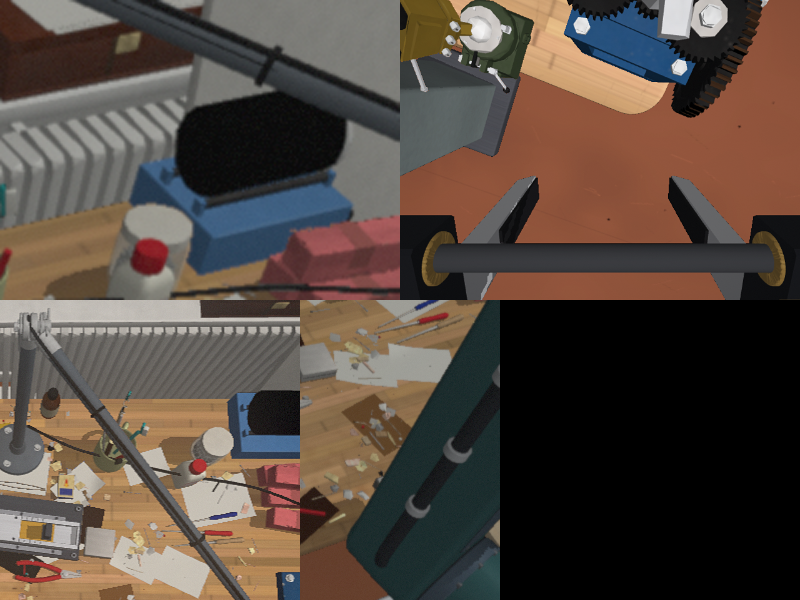

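The boom's cable clips are visible: (440,132) and (538,265) in the top view, and (574,33) in the side view. The wrist view shows the floor between the open fingers.

```bash
python3 - <<'E'
from h import *
np.set_printoptions(precision=3,suppress=True)
t=robot.snapshot("top"); s=robot.snapshot("side")
for p in[(440,132),(538,265)]: print(tri(t,p,s,(574,33)))
e1,d1=ray(t,440,132); e2,d2=ray(t,538,265); n=np.cross(d1,d2)
for p in[(510,5),(574,33),(635,57)]:
    e3,d3=ray(s,*p); print("boom",e3+d3*(n@(e1-e3))/(n@d3))
o=robot.get_obs()
E
```

```text
(array([ 0.578, -0.046,  0.438]), np.float64(0.23034218213376007))
(array([ 0.478, -0.109,  0.427]), np.float64(0.005200967752214939))
boom [ 0.547 -0.06   0.437]
boom [ 0.481 -0.109  0.425]
boom [ 0.422 -0.152  0.419]
```

```bash
python3 - <<'E'
from h import *
np.set_printoptions(precision=0,suppress=True)
t=robot.snapshot("top"); s=robot.snapshot("side")
az=np.radians(-74.3)
for z in(.3,.4,.5,.6,.7):
  for r in(0,.15,.3,.45):
    p=(r*np.cos(az),r*np.sin(az),z); print(z,r,proj(t,p),proj(s,p))
for x in(.3,.2,.1,0): 
  p=(.422-(.422-x),-.152-(.422-x)*.736,.41-.1*(.422-x)); print("boom",p,proj(t,p),proj(s,p))
# mask teal arm
for n,q in(("top",t),("side",s)):
    i=q["image"].astype(int); m=((i[...,0]+i[...,1]-2*i[...,2]>20)&(i.sum(2)<260)).astype(np.uint8)
    nn,l,st,c=cv2.connectedComponentsWithStats(m); k=1+st[1:,4].argmax(); print(n,st[k])
    cc=cv2.findContours((l==k).astype(np.uint8),0,2)[0][0]; print(cv2.approxPolyDP(cc,4,True)[:,0].tolist())
E
```

```text
0.3 0 [449. 587.] [777. 506.]
0.3 0.15 [544. 560.] [867. 402.]
0.3 0.3 [639. 534.] [938. 319.]
0.3 0.45 [733. 509.] [997. 252.]
0.4 0 [466. 624.] [868. 457.]
0.4 0.15 [575. 594.] [961. 342.]
0.4 0.3 [683. 564.] [1032.  253.]
0.4 0.45 [791. 534.] [1089.  183.]
0.5 0 [488. 675.] [1003.  384.]
0.5 0.15 [616. 640.] [1094.  256.]
0.5 0.3 [743. 604.] [1160.  164.]
0.5 0.45 [869. 569.] [1210.   93.]
0.6 0 [520. 748.] [1228.  262.]
0.6 0.15 [674. 704.] [1298.  125.]
0.6 0.3 [827. 661.] [1344.   34.]
0.6 0.45 [979. 619.] [1378.  -31.]
0.7 0 [569. 858.] [1674.   20.]
0.7 0.15 [764. 803.] [1648. -100.]
0.7 0.3 [957. 748.] [1632. -168.]
0.7 0.45 [1148.  694.] [1622. -213.]
boom (0.3, -0.241792, 0.3978) [631. 393.] [774. 118.]
boom (0.2, -0.315392, 0.3878) [687. 467.] [908. 168.]
boom (0.10000000000000003, -0.38899199999999995, 0.37779999999999997) [745. 544.] [1062.  227.]
boom (0.0, -0.462592, 0.36779999999999996) [805. 624.] [1240.  295.]
top [ 617  292   23   86 1243]
[[621, 292], [617, 299], [625, 303], [621, 313], [626, 316], [621, 319], [626, 324], [619, 318], [620, 330], [639, 332], [618, 333], [620, 358], [639, 377], [639, 366], [628, 355], [630, 346], [639, 344], [639, 292]]
side [  487   161   153   319 19987]
[[639, 161], [488, 417], [488, 428], [534, 479], [557, 478], [605, 431], [600, 430], [612, 417], [610, 426], [623, 417], [626, 401], [639, 396], [632, 395], [639, 388], [639, 289], [527, 445], [514, 443], [545, 381], [631, 262], [639, 243]]
```

```bash
python3 - <<'E'
from h import *
np.set_printoptions(precision=3,suppress=True)
t=robot.snapshot("top"); s=robot.snapshot("side")
for a in[(375,432),(372,455),(440,420)]:
  for b in[(490,422),(534,479),(639,161)]: print(a,b,tri(t,a,s,b))
E
python3 -c "
import cv2;i=cv2.imread('pics/top0.png')[380:480,340:640];cv2.imwrite('pics/c2.png',cv2.resize(cv2.convertScaleAbs(i,alpha=2),(780,260),interpolation=2))"
```

```text
(375, 432) (490, 422) (array([0.189, 0.099, 0.123]), np.float64(0.002034591910640561))
(375, 432) (534, 479) (array([0.152, 0.071, 0.037]), np.float64(0.056256560431855236))
(375, 432) (639, 161) (array([0.228, 0.099, 0.503]), np.float64(0.08189678741129727))
(372, 455) (490, 422) (array([0.165, 0.116, 0.183]), np.float64(0.020017234790671256))
(372, 455) (534, 479) (array([0.13 , 0.091, 0.101]), np.float64(0.03133834023786675))
(372, 455) (639, 161) (array([0.21 , 0.109, 0.517]), np.float64(0.06538576410191838))
(440, 420) (490, 422) (array([ 0.215, -0.007, -0.011]), np.float64(0.10113435453105911))
(440, 420) (534, 479) (array([ 0.173, -0.074, -0.197]), np.float64(0.039303405053696436))
(440, 420) (639, 161) (array([0.253, 0.024, 0.454]), np.float64(0.037202131064030364))
```

View pics/c2.png

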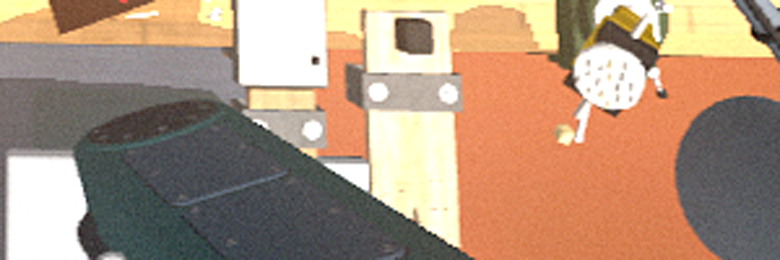

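```bash
python3 - <<'E'
from h import *
from scipy.spatial.transform import Rotation as Ro
np.set_printoptions(precision=3,suppress=True)
t=robot.snapshot("top"); o=robot.get_obs(); w=robot.snapshot("wrist"); T=np.eye(4); T[:3,:3]=Ro.from_euler('xyz',o["ee_rot"]).as_matrix(); T[:3,3]=o["tool_pos"]; M=T@w["T_tool_cam"]
print("cam",M[:3,3])
for z in(.4,.3,.2,0,-.3,-.5,-.7,-.9):
    p=onz(t,630,450,z); c=M[:3,:3].T@(p-M[:3,3]); print(z,p,"wrist px",c[:2]/c[2]*w["fx"]+[w["cx"],w["cy"]],c[2], "left edge",onz(t,605,450,z)[:2])
for p in[(635,388),(575,395)]: print(onz(t,*p,.39),onz(t,*p,.1))
az=np.radians(-74.3); n=np.array([np.sin(az),-np.cos(az),0])
e,d=ray(t,372,440); print("tail on plane top",e-d*(n@e)/(n@d)); s=robot.snapshot("side"); e,d=ray(s,490,422); print("side",e-d*(n@e)/(n@d))
E
```

```text
cam [ 0.272 -0.482  0.385]
0.4 [ 0.224 -0.233  0.4  ] wrist px [4295.672  904.099] -0.026817799089247567 left edge [ 0.223 -0.199]
0.3 [ 0.203 -0.287  0.3  ] wrist px [-778.259   85.564] 0.07998072392218178 left edge [ 0.202 -0.248]
0.2 [ 0.182 -0.341  0.2  ] wrist px [-49.743 203.089] 0.18677924693361128 left edge [ 0.181 -0.298]
0 [ 0.141 -0.45   0.   ] wrist px [241.319 250.044] 0.40037629295647 left edge [ 0.14  -0.398]
-0.3 [ 0.079 -0.613 -0.3  ] wrist px [354.457 268.296] 0.7207718619907582 left edge [ 0.077 -0.547]
-0.5 [ 0.037 -0.722 -0.5  ] wrist px [386.777 273.509] 0.934368908013617 left edge [ 0.036 -0.647]
-0.7 [-0.004 -0.83  -0.7  ] wrist px [407.069 276.783] 1.1479659540364757 left edge [-0.006 -0.747]
-0.9 [-0.045 -0.939 -0.9  ] wrist px [420.995 279.03 ] 1.3615630000593346 left edge [-0.047 -0.846]
[ 0.306 -0.253  0.39 ] [ 0.278 -0.416  0.1  ]
[ 0.294 -0.168  0.39 ] [ 0.262 -0.298  0.1  ]
tail on plane top [-0.011  0.04  -0.798]
side [-0.16   0.569  1.219]
```

Findings: the lamp boom runs at z about 0.42 to 0.5 from the post (0.76,0.13) to about (0.30,-0.25). A round shade hangs at its end near px (630,450), at z about 0.3. I'll lift straight up first and carry the tool over the boom.

Request:
servo_tool([
  [0,0,-1.2,0,0],
  [0,0,-2.4,0,0],
  [0,0,-3.6,0,0],
  [0,0,-4.8,0,0],
  [0,0,-6,0,0],
  [0,0,-7.2,0,0],
  [0,0,-8.4,0,0],
  [0,0,-8.4,0,0],
])

```text
time: 1.47
tool_pos: [0.2032, -0.5122, 0.3975]
ee_rot: [3.129, 0.001, 0.378]
wrist_force: [-0.2, -0.3, 1.6]
width: 0.094
finger_force: 0.0
```

```bash
python3 - <<'E'
from h import *
o=robot.get_obs(); print({k:np.round(o[k],3) for k in("time","joint_positions","tool_pos","ee_rot","wrist_force")})
w=robot.snapshot("wrist"); t=robot.snapshot("top"); s=robot.snapshot("side")
cv2.imwrite("pics/c3.png",np.vstack([np.hstack([cv2.resize(w["image"],(400,300)),cv2.resize(s["image"],(400,300))]),np.hstack([cv2.resize(t["image"],(400,300)),cv2.resize(t["image"][330:480,440:640],(400,300))])]))
E
```

```text
{'time': np.float64(1.467), 'joint_positions': array([-1.296,  0.146,  0.873,  0.   ,  2.111, -0.103]), 'tool_pos': array([ 0.203, -0.512,  0.397]), 'ee_rot': array([3.129e+00, 1.000e-03, 3.780e-01]), 'wrist_force': array([-0.218, -0.285,  1.624])}
```

View pics/c3.png

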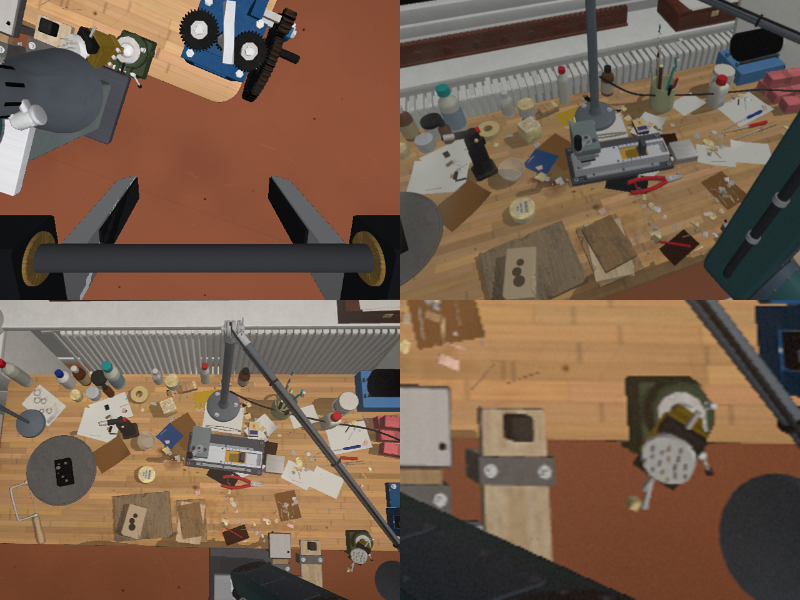

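The wrist view now shows the lamp shade at lower left, at about (88,144) full-scale, well below the raised tool. The path over the boom is clear, so I'll carry across and turn the tool.

Request:
servo_tool([
  [0.2,-0.2,-1.3,-1,0],
  [0.6,-0.6,-2.6,-2,0],
  [1.2,-1.3,-3.9,-3,0],
  [2,-2.1,-5.2,-4,0],
  [2.8,-2.95,-5.4,-5.1,0],
  [3.6,-3.8,-5.4,-6.2,0],
  [4.4,-4.6,-5.4,-7.3,0],
  [5.2,-5.45,-5.4,-8.4,0],
  [6,-6.3,-5.4,-9.5,0],
  [6.8,-7.1,-5.4,-10.6,0],
])

```text
time: 2.45
tool_pos: [0.2957, -0.2822, 0.5232]
ee_rot: [-3.139, -0.003, 1.493]
wrist_force: [-0.1, 0.1, 0.9]
width: 0.0938
finger_force: 0.0
```

```bash
cat > go.py <<'E'
import sys
from h import *
from scipy.spatial.transform import Rotation as Ro
# prints units of move from measured pose to target (x,y,z,yaw)
o=robot.get_obs(); Rm=Ro.from_euler('xyz',o["ee_rot"]).as_matrix()
yaw=o["ee_rot"][2]; Rm=Ro.from_euler('xyz',[np.pi,0,yaw]).as_matrix()
g=np.array(list(map(float,sys.argv[1:5])))
d=Rm.T@(g[:3]-o["tool_pos"])/.025; dy=-(g[3]-yaw); dy=(dy+np.pi)%(2*np.pi)-np.pi
print("t",round(float(o["time"]),2),"pos",o["tool_pos"].round(4),"rot",o["ee_rot"].round(3),"q",o["joint_positions"].round(2),"units",d.round(2),"turn",round(np.degrees(dy)/6,2),"F",o["wrist_force"].round(1))
E
python3 go.py .5 .22 .53 3.017
```

```text
t 2.45 pos [ 0.2957 -0.2822  0.5232] rot [-3.139e+00 -3.000e-03  1.493e+00] q [-0.9  -0.02  0.77  0.    2.4  -0.82] units [20.66  6.59 -0.27] turn -14.55 F [-0.1  0.1  0.9]
```

Request:
servo_tool([
  [1.3,0.41,-0.2,-1.1,0],
  [2.6,0.82,-0.3,-2.2,0],
  [3.9,1.23,-0.3,-3.3,0],
  [5.2,1.64,-0.3,-4.4,0],
  [6.5,2.05,-0.3,-5.5,0],
  [7.8,2.5,-0.3,-6.6,0],
  [9.1,2.9,-0.3,-7.7,0],
  [10.4,3.3,-0.3,-8.8,0],
  [11.7,3.7,-0.3,-9.9,0],
  [13,4.1,-0.3,-11,0],
])

```text
time: 3.28
tool_pos: [0.4249, 0.0337, 0.5306]
ee_rot: [-3.14, -0.004, 2.646]
wrist_force: [1.1, -0.6, -0.1]
width: 0.094
finger_force: 0.0
```

```bash
python3 go.py .5 .22 .53 3.017; python3 go.py .542 .2418 .30 3.017
```

```text
t 3.28 pos [0.4249 0.0337 0.5306] rot [-3.14  -0.004  2.646] q [-0.05  0.03  0.7  -0.    2.42 -1.13] units [0.9  7.99 0.02] turn -3.55 F [ 1.1 -0.6 -0.1]
t 3.28 pos [0.4249 0.0337 0.5306] rot [-3.14  -0.004  2.646] q [-0.05  0.03  0.7  -0.    2.42 -1.13] units [-0.16  9.55  9.22] turn -3.55 F [ 1.1 -0.6 -0.1]
```

Request:
servo_tool([
  [0.2,1.3,0,-1.1,0],
  [0.4,2.6,0,-2.2,0],
  [0.6,3.9,0,-3.3,0],
  [0.6,5.2,0.5,-3.55,0],
  [0.5,6.5,1.7,-3.55,0],
  [0.3,7.8,3,-3.55,0],
  [0.1,8.8,4.4,-3.55,0],
  [-0.1,9.4,5.8,-3.55,0],
  [-0.16,9.55,7.2,-3.55,0],
  [-0.16,9.55,7.2,-3.55,0],
])

```text
time: 4.12
tool_pos: [0.5373, 0.2384, 0.3321]
ee_rot: [-3.125, -0.034, 3.013]
wrist_force: [0.2, 0.1, -3.6]
width: 0.0942
finger_force: 0.0
```

```bash
cat >> h.py <<'E'
def wsnap():
    from scipy.spatial.transform import Rotation as Ro
    o=robot.get_obs(); w=robot.snapshot("wrist"); T=np.eye(4); T[:3,:3]=Ro.from_euler('xyz',o["ee_rot"]).as_matrix(); T[:3,3]=o["tool_pos"]; M=T@w["T_tool_cam"]
    w["eye"]=M[:3,3]; w["orientation"]=M[:3,:3]; return w
E
python3 go.py .542 .2418 .132 3.017; python3 - <<'E'
from h import *
np.set_printoptions(precision=3,suppress=True)
w=wsnap(); np.savez("w1.npz",**w); cv2.imwrite("pics/w1.png",w["image"])
for p in [(.5425,.2418,.1665),(.572,.215,.125),(.5535,.066,.075)]: print(proj(w,p))
E
```

```text
t 4.12 pos [0.5373 0.2384 0.3321] rot [-3.125 -0.034  3.013] q [ 0.32  0.23  0.91  0.    2.04 -1.12] units [-0.17  0.16  8.01] turn -0.04 F [ 0.2  0.1 -3.6]
[331.669 228.366]
[308.915 252.303]
[177.935 241.231]
```

View pics/w1.png

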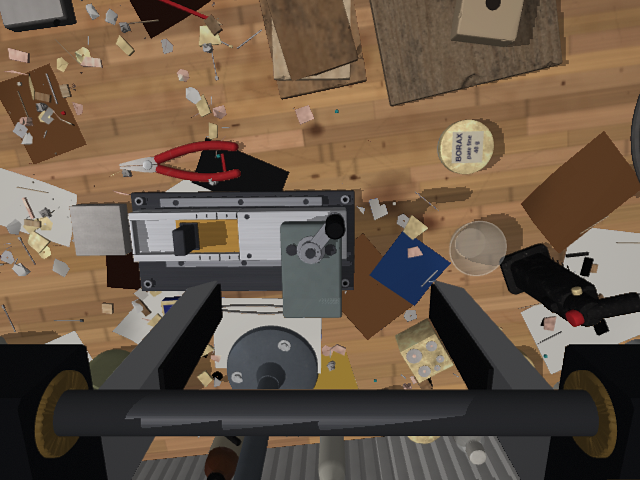

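The wrist view shows the hub at (311,249), the knob at (335,227), the lug at (186,238), the pliers at (190,160) and the lamp foot at (270,365). The arm was still settling, so I'll measure again at rest.

```bash
python3 - <<'E'
from h import *
np.set_printoptions(precision=4,suppress=True)
for i in range(6): robot.snapshot("wrist")
w=wsnap(); print(robot.get_obs()["tool_pos"],robot.get_obs()["ee_rot"])
g=cv2.cvtColor(w["image"],cv2.COLOR_BGR2GRAY); cv2.imwrite("pics/w2.png",w["image"])
def comps(x0,x1,y0,y1,th):
    n,l,st,c=cv2.connectedComponentsWithStats((g[y0:y1,x0:x1]<th).astype(np.uint8))
    for i in range(1,n):
        if st[i,4]>40: print(th,st[i]+[x0,y0,0,0,0],c[i]+[x0,y0])
comps(318,360,195,250,40); comps(160,225,210,270,45); comps(160,225,210,270,60)
for p in [(.5425,.2418,.1665),(.572,.215,.125),(.5535,.066,.075)]: print(proj(w,p))
b=cv2.HoughCircles(g[215:275,285:340],cv2.HOUGH_GRADIENT,1,20,param1=100,param2=12,minRadius=9,maxRadius=16); print(b)
# bolts
for p in []: pass
i=w["image"][185:300,120:370]; cv2.imwrite("pics/w2c.png",cv2.resize(i,(800,368),interpolation=cv2.INTER_CUBIC))
E
```

```text
[0.5441 0.2392 0.3581] [3.1374 0.009  3.0108]
40 [318 195  21  23 358] [328.2291 205.4944]
40 [335 195  12  55 388] [342.6314 222.7912]
40 [319 223   8  10  57] [322.7719 226.9649]
45 [173 210  25  24 303] [188.7492 219.4653]
60 [172 210  27  25 542] [184.3561 220.7103]
60 [ 160  241   65   29 1502] [191.5992 256.9161]
[325.6313 206.9812]
[303.9327 230.1563]
[177.5445 220.8138]
[[[19.5 16.5  9.6]]]
```

View pics/w2c.png

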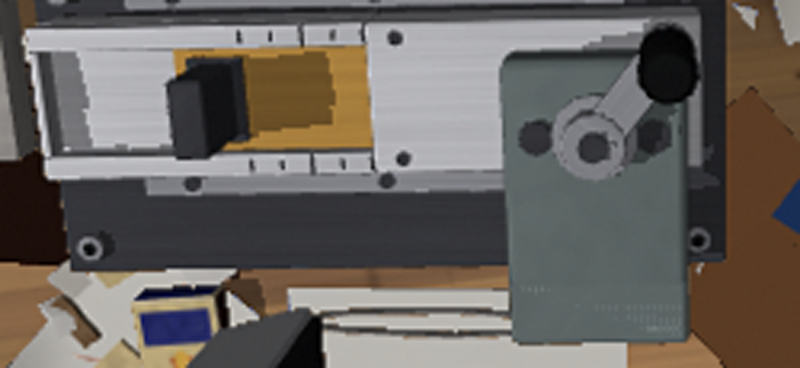

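Enlarged view: hub centre at full-frame px (305.3,229), the knob's top circle at (328.5,209), and the lug's top face from crop (168–206, 75–157).

```bash
python3 - <<'E'
from h import *
np.set_printoptions(precision=4,suppress=True)
for i in range(2): robot.snapshot("wrist")
w=wsnap()
cv2.imwrite("pics/w3.png",w["image"]); d=np.abs(w["image"].astype(int)-cv2.imread("pics/w2.png")).mean(); print("still?",d)
h=onz(w,305.3,228.7,.125); k=onz(w,328.5,209,.1665); l=onz(w,120+187/3.2,185+116/3.2,.075)
b=np.array([onz(w,120+x/3.2,185+y/3.2,.012) for x,y in[(89,247),(699,240)]])
print(h,k,l,np.linalg.norm((k-h)[:2]),np.degrees(np.arctan2(*(k-h)[1::-1]))); v=b[1]-b[0]; print(b,np.degrees(np.arctan2(-v[0],v[1])),np.linalg.norm(v))
v=h-l; print("hub-lug",np.linalg.norm(v[:2]),np.degrees(np.arctan2(-v[0],v[1])))
E
python3 go.py .5435 .243 .132 3.017
```

```text
still? 8.572470703125
[0.568  0.2165 0.125 ] [0.5426 0.2439 0.1665] [0.5516 0.0675 0.075 ] 0.03745390055667703 132.88294990904777
[[ 0.6124 -0.0095  0.012 ]
 [ 0.6427  0.246   0.012 ]] -6.75038858833866 0.25726745473671664
hub-lug 0.14989323977477123 -6.301631655783951
t 4.67 pos [0.5435 0.2392 0.3549] rot [3.14  0.004 3.011] q [ 0.32  0.22  0.87 -0.    2.04 -1.12] units [0.02 0.15 8.92] turn -0.06 F [ 0.2 -0.4  0.2]
```

Request:
servo_tool([
  [0.05,0.15,1.3,0,0],
  [0.05,0.15,2.6,0,0],
  [0.05,0.15,3.9,0,0],
  [0.05,0.15,5.2,0,0],
  [0.05,0.15,6.4,0,0],
  [0.05,0.15,7.5,0,0],
  [0.05,0.15,8.4,0,0],
  [0.05,0.15,8.9,0,0],
  [0.05,0.15,8.9,0,0],
  [0.05,0.15,8.9,0,0],
])

```text
time: 5.5
tool_pos: [0.5423, 0.2431, 0.1305]
ee_rot: [-3.141, 0.0, 3.011]
wrist_force: [0.5, -0.4, -0.5]
width: 0.0941
finger_force: 0.0
```

```bash
python3 go.py .5425 .243 .132 3.017
```

```text
t 5.5 pos [0.5423 0.2431 0.1305] rot [-3.141  0.     3.011] q [ 0.33  0.2   1.34 -0.    1.6  -1.11] units [-0.01 -0.   -0.06] turn -0.05 F [ 0.5 -0.4 -0.5]
```

Request:
servo_tool([
  [0,0,-0.1,0,0.6],
  [0,0,-0.1,0,0.7],
  [0,0,-0.1,0,0.8],
  [0,0,-0.1,0,0.9],
  [0,0,-0.1,0,1],
  [0,0,-0.1,0,1],
  [0,0,-0.1,0,1],
  [0,0,-0.1,0,1],
])

```text
time: 6.17
tool_pos: [0.5421, 0.2431, 0.1326]
ee_rot: [-3.141, -0.0, 3.012]
wrist_force: [-0.3, -0.4, 0.8]
width: 0.0441
finger_force: 0.0
```

```bash
python3 go.py .5425 .243 .132 3.017; python3 - <<'E'
from h import *
w=wsnap(); cv2.imwrite("pics/w4.png",cv2.resize(w["image"][150:480],(640,330)))
E
```

```text
t 6.17 pos [0.5421 0.2431 0.1326] rot [-3.141 -0.     3.012] q [ 0.33  0.2   1.34 -0.    1.6  -1.11] units [-0.02 -0.    0.02] turn -0.05 F [-0.3 -0.4  0.8]
```

View pics/w4.png

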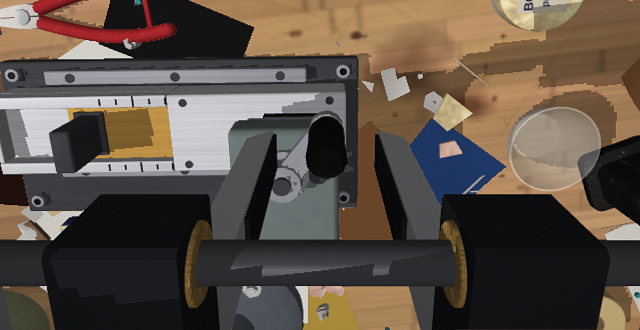

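The knob stands between the half-closed fingers, with its top circle at about (327,310) full frame. I'll check that number and then finish closing.

```bash
python3 - <<'E'
from h import *
w=wsnap(); g=cv2.cvtColor(w["image"],cv2.COLOR_BGR2GRAY)[255:340,303:350]<40
n,l,st,c=cv2.connectedComponentsWithStats(g.astype(np.uint8)); k=1+st[1:,4].argmax(); s=st[k]; print(s+[303,255,0,0,0])
u=303+s[0]+s[2]/2; v=255+s[1]+s[3]-s[2]/2
print("knob",onz(w,u,v,.1665).round(4), "hub", onz(w,285,150+184,.125).round(4))
E
```

```text
[ 306  255   44   85 2418]
knob [0.5467 0.2449 0.1665] hub [0.5723 0.2181 0.125 ]
```

Request:
servo_tool([
  [0,0,0,0,1],
  [0,0,0,0,1],
  [0,0,0,0,1],
  [0,0,0,0,1],
  [0,0,0,0,1],
  [0,0,0,0,1],
])

```text
time: 6.77
tool_pos: [0.5421, 0.2433, 0.1326]
ee_rot: [3.141, -0.0, 3.012]
wrist_force: [0.6, 1.2, 0.0]
width: 0.0168
finger_force: 30.0
```

```bash
cat > circ.py <<'E'
import sys,numpy as np
b=np.radians(np.array(eval(sys.argv[1]),float)); 
for q in b[1:]: print([round(1.6*(np.cos(q)-np.cos(b[0])),2),round(1.6*(np.sin(q)-np.sin(b[0])),2),0,0,1],end=",")
print()
E
python3 circ.py "[38,42,50,60,70,80,90,100,108,114,118]"
```

```text
[np.float64(-0.07), np.float64(0.09), 0, 0, 1],[np.float64(-0.23), np.float64(0.24), 0, 0, 1],[np.float64(-0.46), np.float64(0.4), 0, 0, 1],[np.float64(-0.71), np.float64(0.52), 0, 0, 1],[np.float64(-0.98), np.float64(0.59), 0, 0, 1],[np.float64(-1.26), np.float64(0.61), 0, 0, 1],[np.float64(-1.54), np.float64(0.59), 0, 0, 1],[np.float64(-1.76), np.float64(0.54), 0, 0, 1],[np.float64(-1.91), np.float64(0.48), 0, 0, 1],[np.float64(-2.01), np.float64(0.43), 0, 0, 1],
```

Request:
servo_tool([
  [-0.07,0.09,0,0,1],
  [-0.23,0.24,0,0,1],
  [-0.46,0.4,0,0,1],
  [-0.71,0.52,0,0,1],
  [-0.98,0.59,0,0,1],
  [-1.26,0.61,0,0,1],
  [-1.54,0.59,0,0,1],
  [-1.76,0.54,0,0,1],
  [-1.91,0.48,0,0,1],
  [-2.01,0.43,0,0,1],
])

```text
time: 7.6
tool_pos: [0.5942, 0.2472, 0.1326]
ee_rot: [3.141, 0.0, 3.011]
wrist_force: [-1.5, 2.1, 0.4]
width: 0.017
finger_force: 30.0
```

```bash
python3 go.py .5425 .243 .132 3.017; python3 - <<'E'
from h import *
robot.snapshot("top"); s=robot.snapshot("top"); o=robot.get_obs(); print(o["tool_pos"].round(4),o["wrist_force"].round(1),o["width"])
w=wsnap(); cv2.imwrite("pics/w5.png",w["image"])
E
python3 circ.py "[118,126,136,148,160,172,184,196,208,220,230]"
```

```text
t 7.6 pos [0.5942 0.2472 0.1326] rot [3.141 0.    3.011] q [ 0.31  0.31  1.21  0.    1.63 -1.13] units [ 2.03 -0.44  0.03] turn -0.06 F [-1.5  2.1  0.4]
[0.5944 0.247  0.1326] [ 1.6  1.6 -0.3] 0.01676369199794223
[np.float64(-0.19), np.float64(-0.12), 0, 0, 1],[np.float64(-0.4), np.float64(-0.3), 0, 0, 1],[np.float64(-0.61), np.float64(-0.56), 0, 0, 1],[np.float64(-0.75), np.float64(-0.87), 0, 0, 1],[np.float64(-0.83), np.float64(-1.19), 0, 0, 1],[np.float64(-0.84), np.float64(-1.52), 0, 0, 1],[np.float64(-0.79), np.float64(-1.85), 0, 0, 1],[np.float64(-0.66), np.float64(-2.16), 0, 0, 1],[np.float64(-0.47), np.float64(-2.44), 0, 0, 1],[np.float64(-0.28), np.float64(-2.64), 0, 0, 1],
```

Forces are small and the grip is steady, so I'll continue.

Request:
servo_tool([
  [-0.19,-0.12,0,0,1],
  [-0.4,-0.3,0,0,1],
  [-0.61,-0.56,0,0,1],
  [-0.75,-0.87,0,0,1],
  [-0.83,-1.19,0,0,1],
  [-0.84,-1.52,0,0,1],
  [-0.79,-1.85,0,0,1],
  [-0.66,-2.16,0,0,1],
  [-0.47,-2.44,0,0,1],
  [-0.28,-2.64,0,0,1],
])

```text
time: 8.58
tool_pos: [0.591, 0.1805, 0.1326]
ee_rot: [3.141, -0.0, 3.011]
wrist_force: [-0.6, 4.5, -0.8]
width: 0.0167
finger_force: 30.0
```

```bash
python3 - <<'E'
from h import *
robot.snapshot("top"); robot.snapshot("top"); o=robot.get_obs(); print(o["tool_pos"].round(4),o["wrist_force"].round(1),o["width"])
w=wsnap(); cv2.imwrite("pics/w6.png",w["image"][150:480])
E
python3 circ.py "[230,240,252,264,276,288,300,312,324,336,348]"
```

```text
[0.5901 0.1801 0.1326] [-4.1  2.4  0.1] 0.01679681727727263
[np.float64(0.23), np.float64(-0.16), 0, 0, 1],[np.float64(0.53), np.float64(-0.3), 0, 0, 1],[np.float64(0.86), np.float64(-0.37), 0, 0, 1],[np.float64(1.2), np.float64(-0.37), 0, 0, 1],[np.float64(1.52), np.float64(-0.3), 0, 0, 1],[np.float64(1.83), np.float64(-0.16), 0, 0, 1],[np.float64(2.1), np.float64(0.04), 0, 0, 1],[np.float64(2.32), np.float64(0.29), 0, 0, 1],[np.float64(2.49), np.float64(0.57), 0, 0, 1],[np.float64(2.59), np.float64(0.89), 0, 0, 1],
```

View pics/w6.png

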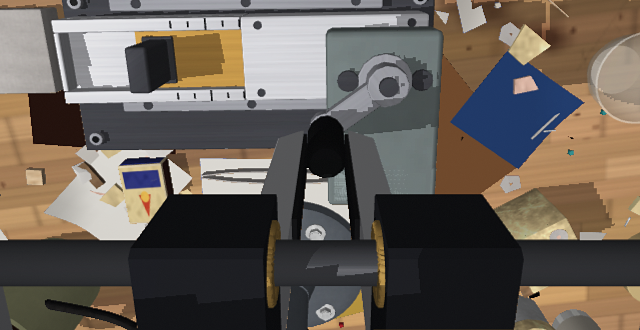

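The knob is still held at crop (325,150), the hub is at (388,87), and the crank has followed.

Request:
servo_tool([
  [0.23,-0.16,0,0,1],
  [0.53,-0.3,0,0,1],
  [0.86,-0.37,0,0,1],
  [1.2,-0.37,0,0,1],
  [1.52,-0.3,0,0,1],
  [1.83,-0.16,0,0,1],
  [2.1,0.04,0,0,1],
  [2.32,0.29,0,0,1],
  [2.49,0.57,0,0,1],
  [2.59,0.89,0,0,1],
])

```text
time: 9.57
tool_pos: [0.5304, 0.2103, 0.1326]
ee_rot: [-3.139, 0.001, 3.01]
wrist_force: [5.3, -0.6, -2.7]
width: 0.0166
finger_force: 30.0
```

```bash
python3 - <<'E'
from h import *
robot.snapshot("top"); robot.snapshot("top"); o=robot.get_obs(); print(o["tool_pos"].round(4),o["wrist_force"].round(1),o["width"])
E
python3 circ.py "[-12,0,12,24,36,48,60,72,84,96,108]" | sed 's/np.float64//g';python3 circ.py "[108,120,132,144,156,168,180,192,204,216,228]"| sed 's/np.float64//g'
```

```text
[0.5303 0.2121 0.1326] [ 3.5  1.1 -2.3] 0.01698398019686795
[(0.03), (0.33), 0, 0, 1],[(0.0), (0.67), 0, 0, 1],[(-0.1), (0.98), 0, 0, 1],[(-0.27), (1.27), 0, 0, 1],[(-0.49), (1.52), 0, 0, 1],[(-0.77), (1.72), 0, 0, 1],[(-1.07), (1.85), 0, 0, 1],[(-1.4), (1.92), 0, 0, 1],[(-1.73), (1.92), 0, 0, 1],[(-2.06), (1.85), 0, 0, 1],
[(-0.31), (-0.14), 0, 0, 1],[(-0.58), (-0.33), 0, 0, 1],[(-0.8), (-0.58), 0, 0, 1],[(-0.97), (-0.87), 0, 0, 1],[(-1.07), (-1.19), 0, 0, 1],[(-1.11), (-1.52), 0, 0, 1],[(-1.07), (-1.85), 0, 0, 1],[(-0.97), (-2.17), 0, 0, 1],[(-0.8), (-2.46), 0, 0, 1],[(-0.58), (-2.71), 0, 0, 1],
```

Forces are about 4 N, so the next call is a continuation.

Request:
servo_tool([
  [0.03,0.33,0,0,1],
  [0,0.67,0,0,1],
  [-0.1,0.98,0,0,1],
  [-0.27,1.27,0,0,1],
  [-0.49,1.52,0,0,1],
  [-0.77,1.72,0,0,1],
  [-1.07,1.85,0,0,1],
  [-1.4,1.92,0,0,1],
  [-1.73,1.92,0,0,1],
  [-2.06,1.85,0,0,1],
])

```text
time: 10.5
tool_pos: [0.5878, 0.2512, 0.1326]
ee_rot: [3.141, -0.001, 3.012]
wrist_force: [-3.5, -1.7, 0.2]
width: 0.017
finger_force: 30.0
```

Request:
servo_tool([
  [-0.31,-0.14,0,0,1],
  [-0.58,-0.33,0,0,1],
  [-0.8,-0.58,0,0,1],
  [-0.97,-0.87,0,0,1],
  [-1.07,-1.19,0,0,1],
  [-1.11,-1.52,0,0,1],
  [-1.07,-1.85,0,0,1],
  [-0.97,-2.17,0,0,1],
  [-0.8,-2.46,0,0,1],
  [-0.58,-2.71,0,0,1],
])

```text
time: 11.33
tool_pos: [0.5927, 0.1815, 0.1326]
ee_rot: [3.14, 0.001, 3.012]
wrist_force: [-2.2, 6.5, -1.9]
width: 0.0171
finger_force: 30.0
```

```bash
python3 circ.py "[228,240,252,264,276,288,300,312,324,334,342]" | sed 's/np.float64//g'; python3 circ.py "[-18,-10,-3,4,9,13,16,19,22,22,22]" | sed 's/np.float64//g'; python3 go.py .5425 .243 .132 3.017
```

```text
[(0.27), (-0.2), 0, 0, 1],[(0.58), (-0.33), 0, 0, 1],[(0.9), (-0.4), 0, 0, 1],[(1.24), (-0.4), 0, 0, 1],[(1.57), (-0.33), 0, 0, 1],[(1.87), (-0.2), 0, 0, 1],[(2.14), (-0.0), 0, 0, 1],[(2.37), (0.25), 0, 0, 1],[(2.51), (0.49), 0, 0, 1],[(2.59), (0.69), 0, 0, 1],
[(0.05), (0.22), 0, 0, 1],[(0.08), (0.41), 0, 0, 1],[(0.07), (0.61), 0, 0, 1],[(0.06), (0.74), 0, 0, 1],[(0.04), (0.85), 0, 0, 1],[(0.02), (0.94), 0, 0, 1],[(-0.01), (1.02), 0, 0, 1],[(-0.04), (1.09), 0, 0, 1],[(-0.04), (1.09), 0, 0, 1],[(-0.04), (1.09), 0, 0, 1],
t 11.33 pos [0.5927 0.1815 0.1326] rot [3.140e+00 1.000e-03 3.012e+00] q [ 0.2   0.25  1.27  0.    1.61 -1.24] units [2.31 2.18 0.02] turn -0.05 F [-2.2  6.5 -1.9]
```

Request:
servo_tool([
  [0.27,-0.2,0,0,1],
  [0.58,-0.33,0,0,1],
  [0.9,-0.4,0,0,1],
  [1.24,-0.4,0,0,1],
  [1.57,-0.33,0,0,1],
  [1.87,-0.2,0,0,1],
  [2.14,0,0,0,1],
  [2.37,0.25,0,0,1],
  [2.51,0.49,0,0,1],
  [2.59,0.69,0,0,1],
])

```text
time: 12.17
tool_pos: [0.5312, 0.2061, 0.1326]
ee_rot: [-3.139, 0.001, 3.011]
wrist_force: [3.2, -2.2, -2.9]
width: 0.0171
finger_force: 30.0
```

Request:
servo_tool([
  [0.05,0.22,0,0,1],
  [0.08,0.41,0,0,1],
  [0.07,0.61,0,0,1],
  [0.06,0.74,0,0,1],
  [0.04,0.85,0,0,1],
  [0.02,0.94,0,0,1],
  [0.01,0.98,0,0,1],
  [0.01,0.98,0,0,1],
  [0.01,0.98,0,0,1],
])

```text
time: 12.92
tool_pos: [0.5338, 0.2316, 0.1326]
ee_rot: [3.141, -0.001, 3.012]
wrist_force: [0.1, -1.5, -2.0]
width: 0.017
finger_force: 30.0
```

```bash
python3 go.py .5425 .243 .132 3.017;python3 circ.py "[17.5,20,22,24,26,28,30,32,34]" | sed 's/np.float64//g'
```

```text
t 12.92 pos [0.5338 0.2316 0.1326] rot [ 3.141e+00 -1.000e-03  3.012e+00] q [ 0.31  0.17  1.37  0.    1.6  -1.13] units [-0.28  0.5   0.02] turn -0.05 F [ 0.1 -1.5 -2. ]
[(-0.02), (0.07), 0, 0, 1],[(-0.04), (0.12), 0, 0, 1],[(-0.06), (0.17), 0, 0, 1],[(-0.09), (0.22), 0, 0, 1],[(-0.11), (0.27), 0, 0, 1],[(-0.14), (0.32), 0, 0, 1],[(-0.17), (0.37), 0, 0, 1],[(-0.2), (0.41), 0, 0, 1],
```

Request:
servo_tool([
  [-0.02,0.07,0,0,1],
  [-0.04,0.12,0,0,1],
  [-0.06,0.17,0,0,1],
  [-0.06,0.17,0,0,1],
  [-0.06,0.17,0,0,1],
])

```text
time: 13.33
tool_pos: [0.5356, 0.2349, 0.1326]
ee_rot: [-3.14, -0.001, 3.011]
wrist_force: [-2.3, -3.6, 0.4]
width: 0.0166
finger_force: 30.0
```

Request:
servo_tool([
  [-0.03,0.05,0,0,1],
  [-0.05,0.1,0,0,1],
  [-0.05,0.1,0,0,1],
  [-0.05,0.1,0,0,1],
])

```text
time: 13.67
tool_pos: [0.5357, 0.2351, 0.1326]
ee_rot: [-3.136, -0.004, 3.01]
wrist_force: [-6.7, -9.2, 2.4]
width: 0.0173
finger_force: 30.0
```

The crank has stopped moving at (0.5357,0.2351) while the force rises to 11 N, which is the stop. One small push will confirm it.

Request:
servo_tool([
  [-0.03,0.08,0,0,1],
  [-0.05,0.12,0,0,1],
  [-0.05,0.12,0,0,1],
])

```text
time: 13.92
tool_pos: [0.5358, 0.2353, 0.1325]
ee_rot: [-3.13, -0.007, 3.009]
wrist_force: [-10.1, -13.7, 4.5]
width: 0.0166
finger_force: 30.0
```

Request:
servo_tool([
  [0.06,-0.15,0,0,1],
  [0.06,-0.15,0,0,0.7],
  [0.06,-0.15,0,0,0.4],
  [0.06,-0.15,0,0,0.2],
  [0.06,-0.15,0,0,0],
  [0.06,-0.15,0,0,0],
  [0.06,-0.15,0,0,0],
  [0.06,-0.15,0,0,0],
  [0.06,-0.15,0,0,0],
])

```text
time: 14.67
tool_pos: [0.5373, 0.2372, 0.1327]
ee_rot: [3.141, 0.0, 3.012]
wrist_force: [-0.4, 0.2, -0.3]
width: 0.0664
finger_force: 0.0
```

```bash
python3 go.py .5535 .066 .20 3.017
```

```text
t 14.67 pos [0.5373 0.2372 0.1327] rot [3.141 0.    3.012] q [ 0.32  0.18  1.36  0.    1.6  -1.12] units [-1.53 -6.71 -2.69] turn -0.05 F [-0.4  0.2 -0.3]
```

Request:
servo_tool([
  [0,0,-1.2,0,0],
  [0,0,-2.4,0,0],
  [0,0,-3.4,0,0],
  [-0.3,-1.2,-3.4,-0.05,0],
  [-0.6,-2.5,-3.4,-0.05,0],
  [-0.9,-3.8,-3.4,-0.05,0],
  [-1.2,-5.1,-3.4,-0.05,0],
  [-1.4,-6.2,-3.4,-0.05,0],
  [-1.5,-6.7,-3.2,-0.05,0],
  [-1.5,-6.7,-3.2,-0.05,0],
])

```text
time: 15.5
tool_pos: [0.5526, 0.0638, 0.2116]
ee_rot: [-3.141, -0.001, 3.013]
wrist_force: [-0.1, 0.6, -1.1]
width: 0.0937
finger_force: 0.0
```

```bash
python3 - <<'E'
from h import *
for i in range(4): robot.snapshot("wrist")
w=wsnap(); cv2.imwrite("pics/w7.png",w["image"]); o=robot.get_obs(); print(o["time"],o["tool_pos"].round(4),o["ee_rot"].round(3),o["width"])
print(proj(w,(.552,.0667,.075)),proj(w,(.552,.0667,.042)))
E
```

```text
15.75 [0.5526 0.0677 0.2127] [ 3.141 -0.     3.019] 0.0939511813818477
[322.71851984 223.15531915] [322.94439378 215.32030078]
```

View pics/w7.png

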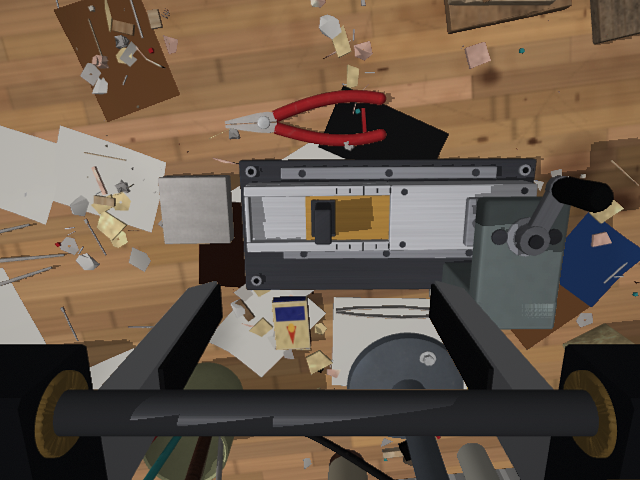

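The wrist view shows the lug top centred at (323,222), matching the predicted (322.7,223). I'll descend onto it.

Request:
servo_tool([
  [0,-0.04,1.2,0,0],
  [0,-0.04,2.4,0,0],
  [0,-0.04,3.6,0,0],
  [0,-0.04,4.8,0,0],
  [0,-0.04,5.6,0,0],
  [0,-0.04,6.2,0,0],
  [0,-0.04,6.5,0,0],
  [0,-0.04,6.5,0,0.5],
  [0,-0.04,6.5,0,0.8],
  [0,-0.04,6.5,0,0.8],
])

```text
time: 16.58
tool_pos: [0.5538, 0.0655, 0.0519]
ee_rot: [3.141, 0.003, 3.017]
wrist_force: [0.3, 0.2, -0.1]
width: 0.0773
finger_force: 0.0
```

Request:
servo_tool([
  [0,0,0,0,0.8],
  [0,0,0,0,0.8],
  [0,0,0,0,0.8],
  [0,0,0,0,0.8],
])

```text
time: 16.92
tool_pos: [0.553, 0.0649, 0.0508]
ee_rot: [3.142, 0.001, 3.017]
wrist_force: [0.9, 0.3, 0.2]
width: 0.0506
finger_force: 0.0
```

```bash
python3 go.py .552 .0667 .049 3.017
```

```text
t 16.92 pos [0.553  0.0649 0.0508] rot [3.142e+00 1.000e-03 3.017e+00] q [ 0.02  0.16  1.55 -0.    1.43 -1.43] units [0.05 0.07 0.07] turn -0.0 F [0.9 0.3 0.2]
```

Next is closing on the lug, watching the force.

Request:
servo_tool([
  [0,0.05,0.05,0,0.8],
  [0,0.05,0.05,0,0.8],
  [0,0.05,0.05,0,0.8],
  [0,0.05,0.05,0,0.8],
  [0,0.05,0.05,0,1],
  [0,0.05,0.05,0,1],
  [0,0.05,0.05,0,1],
  [0,0.05,0.05,0,1],
])

```text
time: 17.58
tool_pos: [0.553, 0.0657, 0.0493]
ee_rot: [-3.141, 0.001, 3.016]
wrist_force: [2.8, 2.1, 3.6]
width: 0.0082
finger_force: 3.8
```

```bash
python3 - <<'E'
from h import *
robot.snapshot("wrist"); robot.snapshot("wrist"); w=wsnap(); cv2.imwrite("pics/w8.png",w["image"]); o=robot.get_obs(); print(o["time"],o["tool_pos"].round(4),o["ee_rot"].round(3),o["width"],o["finger_force"],o["wrist_force"].round(2))
E
```

```text
17.7333 [0.5537 0.0667 0.05  ] [3.140e+00 2.000e-03 3.017e+00] 0.00032573143989612756 1.6754441749071702 [ 0.74 -0.79  4.37]
```

View pics/w8.png

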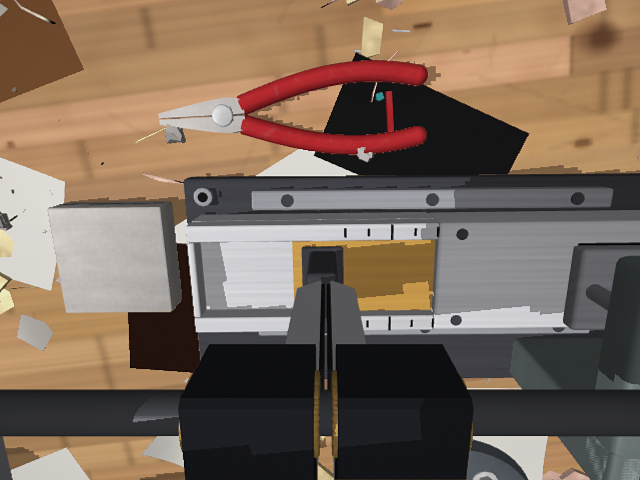

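The fingers have shut, and the lug appears in front of them at (303–343, 247–285). I need to check the geometry.

```bash
python3 - <<'E'
from h import *
np.set_printoptions(precision=1,suppress=True)
w=wsnap(); o=robot.get_obs(); p=o["tool_pos"]; print(o["time"],p.round(4),o["width"],o["finger_force"],o["wrist_force"],o["joint_torque"])
print("tcp",proj(w,p),"grasp",proj(w,p+[0,0,.019]))
a=np.radians(-6.8); F=lambda x,y,z:np.r_[np.array([.552,.0667])+np.array([[np.cos(a),-np.sin(a)],[np.sin(a),np.cos(a)]])@[x,y],z]
for z in(.075,.042):
  for x in(-.015,.015):
    for y in(-.007,.007): print(x,y,z,proj(w,F(x,y,z)))
print("window -x edge",proj(w,F(-.018,.06,.035)),proj(w,F(.018,.06,.035)))
E
```

```text
17.7833 [0.6 0.1 0. ] 0.0005065880485948911 2.0129073354473803 [0.7 0.9 3.2] [ -0.2 -33.3 -26.4  -0.1   0.2   0. ]
tcp [322.9 281.5] grasp [322.7 295.7]
-0.015 -0.007 0.075 [306.2 265.8]
-0.015 0.007 0.075 [337.8 265.7]
0.015 -0.007 0.075 [307.2 327.7]
0.015 0.007 0.075 [337.6 327.6]
-0.015 -0.007 0.042 [308.9 245.9]
-0.015 0.007 0.042 [336.  245.8]
0.015 -0.007 0.042 [309.8 299.9]
0.015 0.007 0.042 [335.9 299.7]
window -x edge [435.3 236.4] [431.3 299.4]
```

```bash
python3 - <<'E'
from h import *
np.set_printoptions(precision=1,suppress=True,linewidth=220)
g=cv2.cvtColor(cv2.imread("pics/w8.png"),cv2.COLOR_BGR2GRAY); print(g[238:350:4,290:362:4])
g7=cv2.cvtColor(cv2.imread("pics/w7.png"),cv2.COLOR_BGR2GRAY); print(g7[190:254:3,300:345:3])
E
```

```text
[[208 207 207 207 206 206 205 204 205 205 204 205 205 205 201 204 204 204]
 [210 157 158 158 158 161 160 159 159 159 160 160 160 161 161 160 160 159]
 [208 161 160 159  66  73  69 102  76  74  67  69  54 126 115 163 165 165]
 [205 161 161  62  63  62  63  67  63  66  66  67  44  46 105 105 104 105]
 [211 158 157  61  61  37  27  28  29  27  29  27  42  46 107 107 106 107]
 [203 162 162  59  61  35  28  28  27  29  28  27  42  46 105 105 104 105]
 [208 155 156  58  62  33  27  28  27  29  28  27  42  46 103 104 103 103]
 [205 156 157  76  60  31  28  29  28  28  28  28  43  42 104 104 105 104]
 [198 159 161  77  61  30  27  29  28  27  29  28  42  42 106 106 105 106]
 [209 159 160 100  57  54  55  55  54  53  55  45  43  40 104 104 103 103]
 [204 157 160  97  52  67  66  63  40  43  42  41  43  41 103 103 103 103]
 [201 159 161  95  56  65  80  87  42  43  69  86  49  40 106 105 106 105]
 [208 153 159 121  87  86  87  87   8  40  51  86  87  86  86 100 104 103]
 [212 151  84  86  86  86  86  86   9  41  40  86  86  86  86  86  86 101]
 [203 146  86  86  86  86  85  86  10  40  36  86 
[... 1687 characters left out ...]
2  83]
 [170 169 126 130  45  56  52  52  51  50  30  32  85  83  82]
 [170 169 121 125  46  56  52  52  51  50  31  31  84  82  82]
 [173 173 129 123  46  54  52  50  49  50  32  32  82  80  80]
 [172 174 136 130  45  54  52  50  51  51  32  32  86 127 125]
 [172 170 135 130  43  52  52  51  50  50  31  51 131 131 130]
 [127 181 127 131 134  47  50  51  51  49  33 135 131 130 130]
 [ 68  68  66  66  66  45  51  51  49  49  31  65  63  62  62]
 [179 178 179 177 177 169  92  91  90  88 171 175  71 173 172]
 [174 174 174 173 173 173 172 172 172 172 172 172  40 172 170]
 [180 181 180 177 175 175 173 171 171 171 170 169 159 161 159]
 [ 67  50  55 125 124 124 125 124 124 124 124 124 123 123 123]]
```

I can't settle from this picture whether the lug is held, and the picture allowance is used up (already overrun). From here I'll rely on numbers only. A 4 mm pull along -y will show whether the spring load appears.

Request:
servo_tool([
  [0,-0.05,0,0,1],
  [0,-0.1,0,0,1],
  [0,-0.16,0,0,1],
  [0,-0.16,0,0,1],
])

```text
time: 18.12
tool_pos: [0.5532, 0.0632, 0.0499]
ee_rot: [3.139, 0.002, 3.017]
wrist_force: [1.3, 3.5, 4.1]
width: 0.0003
finger_force: 2.7
```

```bash
python3 - <<'E'
from h import *
np.set_printoptions(precision=4,suppress=True)
for i in range(4):
    w=wsnap(); o=robot.get_obs(); print(o["tool_pos"],o["width"],o["finger_force"],o["wrist_force"].round(1),o["wrist_torque"].round(2))
g=cv2.cvtColor(w["image"],cv2.COLOR_BGR2GRAY); m=(g[252:272,285:365]<36); c=np.where(m.sum(0)>10)[0]; print("lug face cols",c.min()+285,c.max()+285)
b=w["image"][295:300,200:460].astype(int).mean(0); gold=np.where((b[:,2]-b[:,0]>60))[0]+200; print("gold",gold.min(),gold.max())
g8=cv2.imread("pics/w8.png"); b=g8[295:300,200:460].astype(int).mean(0); gold=np.where((b[:,2]-b[:,0]>60))[0]+200; print("gold before",gold.min(),gold.max())
E
```

```text
[0.5532 0.0632 0.0499] 0.0003381136963305168 2.712196468783077 [1.5 3.7 5.8] [ 0.72 -0.38  0.01]
[0.5532 0.0632 0.0499] 0.0004064538693427929 2.711298087670002 [1.3 3.7 5.4] [ 0.7  -0.34 -0.  ]
[0.5532 0.0632 0.0499] 0.00020649069632969295 2.712885849759914 [1.  3.7 5.5] [ 0.72 -0.36 -0.  ]
[0.5532 0.0632 0.0499] 0.00023867603534736742 2.713809581764508 [1.1 3.6 5.6] [ 0.71 -0.36  0.04]
lug face cols 312 337
gold 357 433
gold before 294 431
```

```bash
python3 - <<'E'
from h import *
np.set_printoptions(precision=4,suppress=True)
# w7 pose: tool (.5526,.0677,.2127), yaw 3.019
from scipy.spatial.transform import Rotation as Ro
w=wsnap(); T=np.eye(4); T[:3,:3]=Ro.from_euler('xyz',[3.141,0,3.019]).as_matrix(); T[:3,3]=[.5526,.0677,.2127]; M=T@w["T_tool_cam"]; q=dict(w,eye=M[:3,3],orientation=M[:3,:3])
print("camera",M[:3,3])
for v,z in[(201,.042),(211,.075),(244,.075),(211,.09),(244,.09),(244,.042)]: print(v,z,onz(q,322,v,z))
print("rails inner/outer edges -x,+x at z.042:",[onz(q,400,v,.042)[0] for v in(187,195,240,250)])
g=cv2.cvtColor(cv2.imread("pics/w7.png"),cv2.COLOR_BGR2GRAY); print(g[150:300:2,260].tolist()); print(g[150:300:2,420].tolist())
E
```

```text
camera [0.4783 0.0781 0.4175]
201 0.042 [0.5391 0.0675 0.042 ]
211 0.075 [0.5419 0.0675 0.075 ]
244 0.075 [0.5696 0.064  0.075 ]
211 0.09 [0.5392 0.0679 0.09  ]
244 0.09 [0.5656 0.0646 0.09  ]
244 0.042 [0.5784 0.0627 0.042 ]
rails inner/outer edges -x,+x at z.042: [np.float64(0.5351043457576374), np.float64(0.542176085694254), np.float64(0.5832700671720559), np.float64(0.5927174142291272)]
[117, 111, 116, 120, 122, 28, 50, 50, 51, 33, 30, 51, 51, 54, 52, 50, 61, 75, 68, 184, 177, 176, 177, 129, 115, 116, 111, 116, 118, 114, 113, 112, 115, 114, 117, 114, 115, 115, 116, 120, 115, 115, 118, 115, 118, 76, 73, 182, 173, 174, 176, 74, 50, 49, 52, 52, 53, 51, 51, 53, 53, 52, 30, 36, 112, 122, 121, 65, 51, 51, 138, 150, 149, 165, 180]
[15, 15, 17, 15, 15, 44, 48, 50, 47, 125, 130, 125, 124, 128, 74, 29, 73, 69, 160, 172, 174, 169, 177, 174, 176, 172, 178, 175, 183, 174, 176, 178, 175, 178, 176, 180, 173, 176, 178, 176, 173, 170, 173, 172, 178, 173, 174, 177, 172, 180, 132, 125, 123, 127, 59, 50, 50, 50, 50, 50, 51, 50, 51, 52, 52, 52, 51, 51, 51, 42, 96, 98, 119, 118, 90]
```

This explains it. The visible finger-tip pixels (212 px apart for 94 mm, at v=283) put the real tips about 25 mm short of the reported TCP. The shut fingers are therefore standing on the lug top (Fz about 5 N) and dragging it by friction. I'll lift, open, re-centre and go deeper.

Request:
servo_tool([
  [0,0,-0.3,0,1],
  [0,0,-0.6,0,0.5],
  [0,0.1,-0.6,0,0],
  [-0.08,0.12,-0.6,0,0],
  [-0.08,0.12,-0.6,0,0],
  [-0.08,0.12,-0.6,0,0],
  [-0.08,0.12,-0.6,0,0],
  [-0.08,0.12,-0.6,0,0],
])

```text
time: 19.03
tool_pos: [0.5543, 0.0649, 0.0634]
ee_rot: [-3.141, -0.001, 3.017]
wrist_force: [-0.6, 0.3, 0.3]
width: 0.0437
finger_force: 0.0
```

```bash
python3 - <<'E'
from h import *
np.set_printoptions(precision=4,suppress=True)
for i in range(6): robot.snapshot("wrist")
w=wsnap(); o=robot.get_obs(); print(o["time"],o["tool_pos"],o["width"],o["wrist_force"].round(1))
g=cv2.cvtColor(w["image"],cv2.COLOR_BGR2GRAY); cv2.imwrite("pics/w9.png",w["image"])
for v in(262,290,300,310): print(v,g[v,280:370:3].tolist())
print(g[230:345:3,323].tolist())
for x in(-.015,.015):
  for y in(-.007,.007):
    for z in (.075,.042):
      a=np.radians(-6.8); p=np.array([.555,.0662])+np.array([[np.cos(a),-np.sin(a)],[np.sin(a),np.cos(a)]])@[x,y]; print(x,y,z,proj(w,[*p,z]))
E
```

```text
19.3833 [0.5546 0.065  0.0639] 0.07166615299811083 [ 0.4 -0.6  0.4]
262 [196, 197, 196, 196, 196, 196, 159, 153, 152, 58, 58, 34, 36, 37, 38, 36, 35, 37, 38, 36, 31, 39, 103, 99, 98, 99, 99, 99, 98, 99]
290 [204, 203, 203, 203, 203, 202, 200, 149, 149, 89, 58, 38, 39, 39, 39, 39, 39, 40, 39, 37, 28, 38, 102, 95, 151, 150, 152, 151, 151, 152]
300 [88, 89, 89, 89, 89, 89, 88, 97, 87, 87, 89, 31, 38, 41, 60, 60, 61, 60, 60, 52, 45, 86, 87, 87, 87, 87, 87, 86, 86, 84]
310 [199, 198, 198, 199, 199, 199, 199, 198, 197, 198, 199, 59, 62, 62, 61, 62, 60, 60, 57, 52, 94, 195, 140, 205, 194, 194, 194, 193, 194, 87]
[198, 150, 155, 47, 37, 26, 25, 26, 27, 28, 26, 37, 38, 40, 40, 42, 39, 41, 41, 39, 39, 40, 39, 37, 61, 60, 62, 62, 61, 41, 149, 95, 60, 61, 59, 59, 60, 60, 60]
-0.015 -0.007 0.075 [310.5053 260.3794]
-0.015 -0.007 0.042 [312.5844 242.5444]
-0.015 0.007 0.075 [339.9315 260.2474]
-0.015 0.007 0.042 [338.0109 242.4279]
0.015 -0.007 0.075 [311.3545 318.4207]
0.015 -0.007 0.042 [313.2557 293.5167]
0.015 0.007 0.075 [339.7011 318.3024]
0.015 0.007 0.042 [337.8721 293.4107]
```

The lug is confirmed at (0.555,0.0668), shut, with its top at z 0.075. I'll descend deeper in checked steps.

Request:
servo_tool([
  [0,0.07,0.2,0,0],
  [0,0.07,0.4,0,0],
  [0,0.07,0.6,0,0],
  [0,0.07,0.7,0,0],
  [0,0.07,0.8,0,0],
  [0,0.07,0.8,0,0],
])

```text
time: 19.88
tool_pos: [0.5542, 0.0667, 0.0429]
ee_rot: [-3.141, -0.002, 3.017]
wrist_force: [-0.4, -0.3, 0.5]
width: 0.0939
finger_force: 0.0
```

Request:
servo_tool([
  [0,0,0.15,0,0],
  [0,0,0.3,0,0],
  [0,0,0.45,0,0],
  [0,0,0.55,0,0],
  [0,0,0.55,0,0],
])

```text
time: 20.3
tool_pos: [0.5542, 0.0667, 0.0292]
ee_rot: [-3.141, -0.001, 3.017]
wrist_force: [-0.1, -0.2, 0.0]
width: 0.0939
finger_force: 0.0
```

Request:
servo_tool([
  [0,0,0.1,0,0],
  [0,0,0.2,0,0],
  [0,0,0.24,0,0.4],
  [0,0,0.24,0,0.8],
  [0,0,0.24,0,0.8],
  [0,0,0.24,0,0.8],
  [0,0,0.24,0,0.8],
  [0,0,0.24,0,0.8],
  [0,0,0.24,0,0.8],
  [0,0,0.24,0,0.8],
])

```text
time: 21.13
tool_pos: [0.5549, 0.0667, 0.0242]
ee_rot: [-3.142, 0.0, 3.017]
wrist_force: [0.5, 0.0, 1.0]
width: 0.044
finger_force: 0.0
```

Request:
servo_tool([
  [0,0,0,0,1],
  [0,0,0,0,1],
  [0,0,0,0,1],
  [0,0,0,0,1],
  [0,0,0,0,1],
  [0,0,0,0,1],
  [0,0,0,0,1],
  [0,0,0,0,1],
])

```text
time: 21.8
tool_pos: [0.5546, 0.0651, 0.0241]
ee_rot: [-3.139, -0.0, 3.017]
wrist_force: [-1.2, -5.5, 1.3]
width: 0.014
finger_force: 30.0
```

```bash
python3 go.py .555 .0668 .023 3.017
```

```text
t 21.8 pos [0.5546 0.0651 0.0241] rot [-3.139 -0.     3.017] q [ 0.02  0.19  1.57 -0.    1.38 -1.43] units [-0.01  0.07  0.05] turn -0.0 F [-1.2 -5.5  1.3]
```

The lug is gripped (14.0 mm, 30 N). The shut reference is TCP (0.5546,0.0651). Now I'll pull slowly along -y.

Request:
servo_tool([
  [0,-0.08,0,0,1],
  [0,-0.18,0,0,1],
  [0,-0.28,0,0,1],
  [0,-0.38,0,0,1],
  [0,-0.48,0,0,1],
  [0,-0.58,0,0,1],
  [0,-0.68,0,0,1],
  [0,-0.75,0,0,1],
  [0,-0.8,0,0,1],
  [0,-0.8,0,0,1],
])

```text
time: 22.63
tool_pos: [0.5528, 0.0486, 0.0241]
ee_rot: [3.138, 0.001, 3.017]
wrist_force: [2.6, 6.9, -1.6]
width: 0.0133
finger_force: 30.0
```

```bash
cat > meas.py <<'E'
from h import *
np.set_printoptions(precision=4,suppress=True)
robot.snapshot("top"); t=robot.snapshot("top"); w=wsnap(); o=robot.get_obs()
u=np.array([np.sin(np.radians(6.8)),np.cos(np.radians(6.8))])
print(o["time"],o["tool_pos"],"open mm",(np.array([.5546,.0651])-o["tool_pos"][:2])@u*1000,o["width"],o["finger_force"],o["wrist_force"].round(1),o["qvel"].round(3))
cv2.imwrite("pics/m.png",w["image"]); b=w["image"].astype(int); m=((b[...,2]-b[...,0]>70)&(b[...,2]<230)).astype(np.uint8); m[:200]=0;m[330:]=0
n,l,st,c=cv2.connectedComponentsWithStats(m)
for i in range(1,n):
    if st[i,4]>300: print("gold",st[i])
E
python3 meas.py
```

```text
22.7833 [0.5528 0.0488 0.0241] open mm 16.423034611547173 0.014009108264232665 30.001407265663147 [ 2.7  6.5 -1.2] [ 0.     0.    -0.001  0.     0.    -0.001]
gold [ 69 200 135   8 564]
gold [ 291  252  161   78 7121]
gold [   1  275   69   55 1885]
```

Request:
servo_tool([
  [0,-0.07,0,0,1],
  [0,-0.15,0,0,1],
  [0,-0.22,0,0,1],
  [0,-0.28,0,0,1],
  [0,-0.32,0,0,1],
  [0,-0.32,0,0,1],
  [0,-0.32,0,0,1],
])

```text
time: 23.37
tool_pos: [0.5519, 0.0416, 0.024]
ee_rot: [3.137, 0.001, 3.018]
wrist_force: [2.4, 9.0, -2.9]
width: 0.0142
finger_force: 30.0
```

```bash
python3 meas.py; python3 - <<'E'
from h import *
np.set_printoptions(precision=4,suppress=True,linewidth=250)
w=wsnap(); im=w["image"]
g=cv2.cvtColor(im,cv2.COLOR_BGR2GRAY)
# world->px of predicted blade edge / half mark (unit y=-24) for x=-.02 rail and unit axis; unit origin from lug shut
a=np.radians(-6.8); F=np.array([[np.cos(a),-np.sin(a)],[np.sin(a),np.cos(a)]]); o=np.array([.555,.0668])+F@[0,.06]
for n,p in {"half mark rail":(-.022,-.024,.042),"window end":(-.0,0,.035),"blade half":(0,-.024,.033),"rail end-48":(-.022,-.048,.042)}.items(): print(n,proj(w,[*(o+F@p[:2]),p[2]]))
b=im[270:276].mean(0).astype(int); print("row270 R-B",[(x,int(b[x,2]-b[x,0]),int(b[x].mean())) for x in range(360,520,4)])
for v in range(220,262,4): print(v,g[v,370:520:3].tolist())
E
```

```text
23.5167 [0.5519 0.0416 0.0241] open mm 23.627386571583926 0.013736812216146407 30.008637607097626 [ 3.1  8.7 -1.9] [ 0.001 -0.     0.001  0.     0.    -0.   ]
gold [ 82 200 136   8 534]
gold [ 291  252  161   78 7101]
gold [  12  272   72   58 1797]
half mark rail [457.0607 249.0759]
window end [498.6471 288.4827]
blade half [448.1034 287.2642]
rail end-48 [404.487  249.3415]
row270 R-B [(360, 85, 94), (364, 85, 94), (368, 85, 93), (372, 84, 94), (376, 85, 93), (380, 85, 93), (384, 84, 93), (388, 84, 92), (392, 84, 92), (396, 84, 93), (400, 84, 93), (404, 83, 92), (408, 83, 92), (412, 83, 92), (416, 84, 93), (420, 83, 92), (424, 83, 92), (428, 83, 92), (432, 83, 92), (436, 83, 92), (440, 84, 92), (444, 83, 92), (448, 84, 92), (452, -2, 168), (456, 1, 164), (460, 2, 165), (464, 1, 164), (468, 2, 165), (472, 1, 164), (476, 2, 165), (480, 1, 164), (484, 1, 166), (488, -3, 78), (492, -2, 79), (496, -2, 79), (500, -2, 80), (504, -2, 82), (508, -4, 134), (512, -4, 146), (516, -3, 147)]
220 [91, 90, 91, 91, 91, 91, 91, 91, 94, 95, 94, 95, 95, 94, 95, 95, 95, 94, 95, 94, 95, 95, 95, 94, 94, 
[... 1778 characters left out ...]
 87, 86, 107, 107, 108, 108, 107, 106, 106, 105, 105, 105, 105, 105, 105, 105, 104, 103, 103, 104, 165, 164, 164, 166, 165, 164, 164, 164, 164, 164, 167, 163, 75, 75, 77, 77, 76, 79, 111, 136, 142, 143]
256 [160, 160, 160, 161, 161, 157, 106, 106, 106, 105, 107, 106, 106, 107, 107, 107, 106, 107, 107, 108, 107, 107, 107, 107, 106, 107, 107, 110, 167, 166, 166, 167, 166, 167, 166, 166, 166, 166, 167, 141, 77, 79, 76, 80, 80, 77, 115, 135, 139, 139]
260 [106, 105, 105, 106, 107, 106, 106, 106, 106, 106, 106, 106, 106, 105, 106, 105, 105, 105, 105, 105, 105, 105, 105, 105, 104, 104, 105, 111, 166, 166, 166, 166, 166, 166, 166, 165, 166, 165, 166, 116, 78, 79, 81, 80, 77, 81, 126, 140, 142, 143]
```

The blade edge is level with the long marks (long mark at px 457, edge about 452 and lower down). Travel is 23.6 mm with 8.7 N against the expected 9 N, and the arm is still. I'll hold and check once more.

Request:
servo_tool([
  [0,-0.015,0,0,1],
  [0,-0.015,0,0,1],
  [0,-0.015,0,0,1],
  [0,-0.015,0,0,1],
  [0,-0.015,0,0,1],
  [0,-0.015,0,0,1],
  [0,-0.015,0,0,1],
  [0,-0.015,0,0,1],
])

```text
time: 24.23
tool_pos: [0.5519, 0.0414, 0.0241]
ee_rot: [3.136, 0.001, 3.018]
wrist_force: [2.2, 8.2, -1.8]
width: 0.0136
finger_force: 30.0
```

```bash
python3 meas.py && python3 -c "
from bench import robot
print(robot.close_job())"
```

```text
24.3833 [0.5519 0.0414 0.0241] open mm 23.813004416350157 0.013625422048220948 30.010397136211395 [ 2.6  9.  -2. ] [-0.001 -0.    -0.001 -0.001 -0.    -0.001]
gold [ 83 200 135   8 534]
gold [ 291  252  161   78 7098]
gold [  13  271   71   59 1792]
the job is handed in; nothing more can be done
None
```

The job is handed in at 24.4 s: the crank is at its stop and the shutter is held still at 23.8 mm open (half is 24) against about 9 N; on the way a first, too-high grasp stood on the lug and dragged the shutter a few mm before it sprang shut, and I viewed 12 pictures where 10 were allowed.

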